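Lay the tall tin down in its tray

ROBOT

A 7-joint arm with a two-finger parallel gripper is mounted at the origin on a cart in front of the work surface, level with it; the furniture and walls round the work are solid. World frame = base frame: x ahead of the robot, y to its left, z up, the work surface at z = 0. Lengths are in m, angles in rad, forces in N, time in s.
With the tool pointing down it reaches from about 0.425 to 0.875 m from the base axis. Payload 4.7 kg.
Tool frame: the origin (TCP) lies midway between the tips of the shut fingers; the grasp point (between the pads) lies 19 mm behind it; z points along the fingers, y is the line along which they close (so a half turn about z gives the same grasp; the last joint's range is limited). The gripper opens to 87 mm and grips with 3 to 60 N. Pads are 19 mm wide; open, the fingers measure 117 mm over their backs; the gripper's body (75 mm by 190 mm) begins 51 mm behind the grasp point.
Start: joints at [1.183, 0.321, -0.07, 1.45, 0.023, 1.371, -0.057], TCP at [0.254, -0.598, 0.198] pointing down, gripper open.
Joint ranges: [-2.86, 2.86], [-0.3, 2.09], [-1.38, 1.24], [0.06, 2.45], [-1.56, 4.7], [0.09, 2.05], [-2.69, 2.69]. Speed limits (rad/s): [2.57, 2.57, 3.14, 3.14, 3.14, 3.14, 3.14].

INTERFACE

Orientations are given as a rotation vector (axis times angle).
In Python, from bench import ctrl gives the robot as it stands. The module is installed in compiled form; this text tells all that it offers.
- The arm moves only by the shell command python3 -m handwheel 'ROWS' [FORCE]. ROWS is JSON, a list of rows, each a list of 7 numbers: the finger opening in m, from 0 to 0.087, then the shift along the tool's x, y, z in m, then the turn, a rotation vector about the tool's x, y, z in degrees. A call has 1 to 12 rows; each row shifts and turns the commanded pose from where the row before left it, along the tool's axes as they then stand; what a row does not reach is not made up. A row lasts 1/8 s, in which the tool goes at most 62.5 mm and 10.7 degrees, less where a joint would pass 70% of its speed; a pose out of reach is approached as far as the arm can. A call is refused whole if a number of a shift passes 0.0625 or a number of a turn 10.7, either way. A call with a gripper value outside its range is refused whole. The fingers move at their own pace and stop on an object; FORCE is the grip in N (left out, the last holds). Time passes only in rows, so rows that do not move let the fingers close. It gives the time, the measured TCP pose, the force, the opening and the grip force at its end, in the units of the state.
- ctrl.get_state(): the state, without advancing time (a new reading comes with each control period).
- ctrl.get_image(name): name is "scene" or "side" or "wrist"; returns (picture, depth): 480x640x3 uint8, blue, green, red; 480x640 float32, m along the optical axis (not along the pixel's ray), 0 where there is no reading.
- ctrl.camera_info(name): a dict with "intrinsics" (3x3 intrinsics, pixels), "R" (3x3) and "t" (3): a world point X has camera coordinates R X + t. Camera axes: x right, y down, z forward; pixel columns grow to the right and rows downward; lengths in m; the calibration is good to about 2 mm. A picture is of the moment at which its call begins: read the wrist's pose just before it. camera_info takes no time and is no camera call; for the wrist camera it gives the pose at the moment of the call.
- ctrl.close_job(): hands the job in; it is judged then, once.
The state is a dict: "time": time; "joint_positions": joint angles; "qd": joint speeds; "joint_torque": joint torques, N m; "position": TCP position; "tool_rot": TCP orientation; "ft_force": force on the tool from outside, world axes, zero at the start; "torque": the same for the moment, N m; "grip_width": opening from 0.0 (shut) to 1.0 (fully open); "grip_force": force on a finger pad.
Only numpy, scipy, OpenCV 4.12 (cv2) and the standard library are available. Lean on these libraries where they do the work, as an engineer would, in place of code of your own. Each camera call takes 0.05 s, during which the arm holds its last target. There are 200 camera calls.

TASK

The tall metal tin is standing up about the middle of its low dark wooden tray. Tip it over onto its side lengthwise in the tray (its lid may face either end; do not let it fall out with its middle beyond the end wall) and work it down until it lies flat on the tray's floor, entirely between the four walls with no end or edge left riding on the rim, then leave it at rest there. Its sheet metal dents, so push gently, never forcing it, and leave the things standing around it where they are.

Things in the scene. Friction and masses are not known exactly. Their poses are not given: they have to be found in the camera images.
- tall_tin: Closed box-shaped bare-metal tin, fixed slip lid: 104 mm (x) by 88 mm (y) by 200 mm tall (z, foot to lid), edges rounded 4 mm, dents above 80 N; too wide to grasp, so it is pushed. Origin: centre of its underside. It starts upright in the tray, its y nearly along the tray's y, standing within 20 mm of its centre. 0.3 to 0.55 kg, centre of mass 100 mm above the foot.
- tin_mid (a point): Middle of the tin, 100 mm up its axis from the underside centre; axes as the tin. Upright, the tin slides when pushed within about 40 mm of its foot (5 N or less), tips when pushed near the lid (about 1 N), and falls by itself beyond about 0.41 rad of tilt.
- tray: Low open dark wooden tray, fixed to the worktop. Origin: underside centre, on the worktop; y along its length (+y is the left end as the robot sees it). Outside 134 (x) by 223 (y) mm, walls 9 mm thick and 38 mm high over the worktop, floor 6 mm thick; inside 116 by 205 mm. Bystanders stand beside its long sides, 20 mm or more off; none at its ends.
- tray_left (a point): Middle of the inner face of the tray's +y end wall, at floor level (6 mm up); axes as the tray. Slid up against one end wall and then tipped away from it, the tin lands with its foot on the tray floor and its lid end lying on the other end wall and hanging out; tipped from the middle, it falls out over that wall.
- tray_right (a point): Middle of the top inner edge of the tray's -y end wall (38 mm up); axes as the tray. A tin whose lid end lies on an end wall drops inside when that end is pushed back (5 to 12 N) until it clears the wall, which is felt as the foot nears the wall at its own end.
- spice_jar: Bystander: slim spice jar with dark lid, 41 mm diameter, 105 mm tall, upright; origin at underside centre.
- food_can: Bystander: food can, 57 mm diameter, 72 mm tall, upright; origin at underside centre.
- flat_tin: Bystander: low flat fish-tin-like box 63 x 105 x 26 mm; origin at underside centre.
- mug: Bystander: two-tone mug, 83 mm diameter, 117 mm over the handle, 94 mm tall, on the right; origin at underside centre.

How it is judged:
By the outcome, as a careful person would: the job done as asked, in the order asked, and still so for the second after the job is handed in, with the robot touching nothing.
It also fails if it takes over 54 s, if anything falls off the work surface, if the arm or the gripper's body presses on something with over 40 N, if the wrist force passes 120 N, or if a joint passes its speed limit or range.

## Working session

There is one attempt and no reset: what is moved stays moved. The work goes in short steps, Python scripts to look and compute and a shell command to move; the robot and the scene stay as the last step left them, time stands still between calls to the robot, and variables do not carry over. Pictures are saved under pics/ and viewed, at most 10 in all, crops included, and the job is handed in when it is done.

```bash
mkdir -p pics
python3 - <<'E'
from bench import ctrl
import cv2,numpy as np
s=ctrl.get_state();print(s)
for n in("scene","side"):
    im,d=ctrl.get_image(n);cv2.imwrite(f"pics/{n}0.png",im);np.save(f"{n}0.npy",d)
    c=ctrl.camera_info(n);print(n,c)
E
```

```text
{'time': 0.0, 'joint_positions': array([ 1.18309716,  0.32185436, -0.07010839,  1.45169301,  0.02261118,
        1.37079678, -0.0568989 ]), 'qd': array([-0.00272873, -0.00063058,  0.00107188, -0.00074307,  0.00055576,
       -0.0006693 , -0.00154853]), 'joint_torque': array([-2.57526281e-04, -4.91283524e+01, -4.03586794e-01, -3.12527597e+01,
       -6.36811322e-02,  4.37008752e-02,  1.95080474e-04]), 'position': array([ 0.25392008, -0.59768549,  0.19653235]), 'tool_rot': array([-3.07652632e+00, -6.26615548e-01,  7.72039717e-04]), 'ft_force': array([-0.07406804,  0.14659352, -0.81085102]), 'torque': array([-0.02353462, -0.01467388, -0.00831028]), 'grip_force': 0.0, 'grip_width': 0.9975958359264339}
scene {'intrinsics': array([[548.74218305,   0.        , 312.27935754],
       [  0.        , 548.74218305, 236.08078321],
       [  0.        ,   0.        ,   1.        ]]), 'R': array([[ 0.65925194, -0.75169585,  0.0184452 ],
       [-0.34724781, -0.32611805, -0.87924171],
       [ 0.66693765,  0.57323675, -0.47601869]]), 't': array([-0.4117362 ,  0.25296584,  0.73016364])}
side {'intrinsics': array([[601.00788143,   0.        , 329.27748227],
       [  0.        , 601.00788143, 234.91496453],
       [  0.        ,   0.        ,   1.        ]]), 'R': array([[-0.08404903, -0.9963289 ,  0.0162627 ],
       [-0.79734633,  0.0574568 , -0.60078078],
       [ 0.59764086, -0.06346205, -0.79924838]]), 't': array([-0.01321816,  0.49068325,  0.91297312])}
```

View pics/scene0.png

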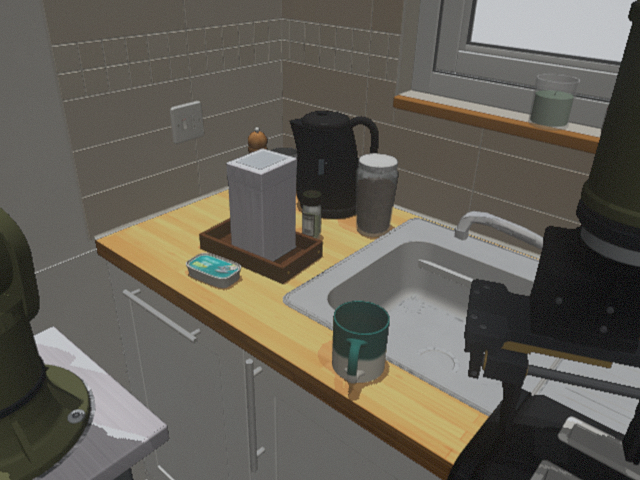

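View pics/side0.png

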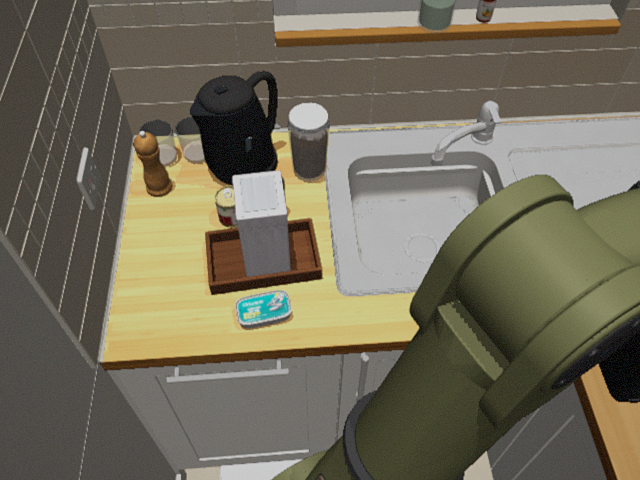

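```bash
cat > h.py <<'E'
import numpy as np
from bench import ctrl
def cloud(n,d=None,im=None):
    if d is None: im,d=ctrl.get_image(n)
    c=ctrl.camera_info(n);K=c["intrinsics"]
    v,u=np.mgrid[:480,:640]
    P=np.stack([(u-K[0,2])/K[0,0]*d,(v-K[1,2])/K[1,1]*d,d],-1)
    W=(P-c["t"])@c["R"]
    W[d<=0]=np.nan
    return W,im
E
python3 - <<'E'
from h import *
import cv2
for n in("scene","side"):
    W,_=cloud(n,np.load(n+"0.npy"))
    x,y,z=W[...,0],W[...,1],W[...,2]
    m=(x>.35)&(x<.95)&(abs(y)<.5)
    for lo,hi in((.19,.22),(.03,.042),(.05,.185)):
        k=(m&(z>lo)&(z<hi)).astype(np.uint8)
        N,L,st,_=cv2.connectedComponentsWithStats(k)
        for i in range(1,N):
            if st[i,4]<150: continue
            p=W[L==i];r=cv2.minAreaRect(p[:,:2].astype(np.float32)*1000)
            print(n,lo,st[i].tolist(),np.round(r[0]),np.round(r[1]),round(r[2],1),np.round(np.percentile(p,[2,98],axis=0),3).tolist())
E
```

```text
scene 0.19 [75, 90, 518, 90, 7803] [837. 132.] [480. 994.] 36.5 [[0.372, -0.391, 0.191], [0.943, 0.39, 0.219]]
scene 0.19 [226, 149, 71, 32, 1396] [556.  72.] [112.  92.] 3.2 [[0.502, 0.026, 0.191], [0.605, 0.113, 0.207]]
scene 0.03 [90, 173, 137, 53, 656] [541. 387.] [382.  14.] 0.4 [[0.355, 0.382, 0.03], [0.718, 0.391, 0.042]]
scene 0.03 [396, 190, 70, 27, 337] [940. -87.] [185.  12.] 89.9 [[0.935, -0.175, 0.03], [0.944, 0.003, 0.042]]
scene 0.03 [321, 198, 35, 10, 151] [795.  68.] [20. 87.] 55.2 [[0.765, 0.05, 0.03], [0.836, 0.094, 0.042]]
scene 0.03 [356, 214, 36, 13, 162] [777. -41.] [37. 78.] 28.9 [[0.757, -0.07, 0.03], [0.806, -0.002, 0.042]]
scene 0.03 [199, 219, 124, 53, 1286] [553.  79.] [140. 225.] 5.0 [[0.478, -0.034, 0.03], [0.623, 0.185, 0.041]]
scene 0.03 [358, 351, 29, 18, 165] [ 406. -312.] [13. 54.] 74.3 [[0.382, -0.319, 0.03], [0.428, -0.3, 0.042]]
scene 0.05 [79, 103, 507, 147, 34699] [649. -11.] [596. 813.] 0.2 [[0.375, -0.384, 0.054], [0.943, 0.39, 0.182]]
scene 0.05 [333, 301, 57, 74, 2635] [ 403. -278.] [ 83. 105.] 88.7 [[0.353, -0.319, 0.051], [0.454, -0.239,
[... 514 characters left out ...]
1.9 [[0.72, 0.355, 0.03], [0.945, 0.383, 0.042]]
side 0.03 [205, 217, 118, 71, 1345] [554.  76.] [138. 224.] 5.1 [[0.481, -0.036, 0.03], [0.626, 0.188, 0.042]]
side 0.03 [90, 261, 19, 94, 226] [453. 382.] [  4. 204.] 89.9 [[0.354, 0.381, 0.03], [0.546, 0.384, 0.042]]
side 0.03 [246, 265, 45, 10, 154] [508.  65.] [ 6. 87.] 4.4 [[0.503, 0.024, 0.03], [0.513, 0.107, 0.042]]
side 0.05 [63, 58, 447, 292, 30374] [650. -57.] [885. 600.] 90.0 [[0.385, -0.468, 0.053], [0.946, 0.383, 0.182]]
side 0.05 [215, 185, 21, 29, 470] [673. 151.] [61. 41.] 4.5 [[0.645, 0.13, 0.052], [0.701, 0.168, 0.074]]
side 0.05 [237, 221, 53, 48, 2014] [508.  66.] [10. 89.] 4.2 [[0.503, 0.024, 0.053], [0.512, 0.108, 0.183]]
```

The scene view shows the tin upright near (262,205), the tray around it, the jar behind it at (313,213), the flat tin at (214,268) and the mug at (360,340). The side view shows the tray at (263,255), the tin top at (260,190), the can at (228,207) and the flat tin at (265,308).

```bash
cat >> h.py <<'E'
from scipy.spatial.transform import Rotation as Ro
TC=np.array([.554,.0775,0.]);TY=np.radians(5.0)
TR=Ro.from_euler('z',TY)
def tray(p): return TR.inv().apply(np.asarray(p)-TC)
def plan(p,tilt):
    """target TCP p in tray frame; tilt deg: +ve = fingers lean towards tray +y. Tool x = tray y when upright."""
    s=ctrl.get_state();R=Ro.from_rotvec(s["tool_rot"])
    z=np.array([0,np.sin(np.radians(tilt)),-np.cos(np.radians(tilt))]);y=np.array([1.,0,0])
    T=TR*Ro.from_matrix(np.stack([np.cross(y,z),y,z],1))
    w=TR.apply(p)+TC
    print("t",s["time"],"now(tray)",np.round(tray(s["position"]),4),"F",np.round(TR.inv().apply(s["ft_force"]),1))
    print("turn deg",np.round(np.degrees((R.inv()*T).as_rotvec()),1),"then shift",np.round(T.inv().apply(w-s["position"]),4),
      "| shift now",np.round(R.inv().apply(w-s["position"]),4),"q",np.round(s["joint_positions"],2))
E
python3 - <<'E'
from h import *
import cv2
for n in("scene","side"):
    W,_=cloud(n,np.load(n+"0.npy"));p=W.reshape(-1,3);p=p[~np.isnan(p[:,0])]
    q=tray(p)
    m=(abs(q[:,0])<.2)&(abs(q[:,1])<.16)
    q=q[m]
    a=q[(abs(q[:,2]-.036)<.004)]
    print(n,"rim x,y 1-99",np.round(np.percentile(a[(abs(a[:,0])<.08)],[1,99],axis=0),4).tolist())
    a=q[(q[:,2]>.196)&(q[:,2]<.215)&(abs(q[:,0])<.07)&(abs(q[:,1])<.07)];r=cv2.minAreaRect(a[:,:2].astype(np.float32)*1000);print("top",r,np.median(a[:,2]))
    for lo,hi in((.085,.12),(.06,.08),(.02,.03)):
        a=q[(q[:,2]>lo)&(q[:,2]<hi)&(abs(q[:,0])>.08)&(abs(q[:,0])<.19)]
        if len(a): print(lo,len(a),np.round(np.percentile(a,[1,50,99],axis=0),3).tolist())
    m=(abs(q[:,0])<.07)&(q[:,2]<.19)&(q[:,2]>.05)
    print("tin",np.round(np.percentile(q[m],[1,99],axis=0),4).tolist())
plan([0,-.17,.30],0)
E
```

```text
scene rim x,y 1-99 [[-0.0696, -0.1094, 0.0321], [0.0643, 0.1119, 0.0396]]
top ((1.04205322265625, -5.827705383300781), (91.51515197753906, 112.39727020263672), 88.15043640136719) 0.205532222389777
0.085 301 [[0.097, -0.138, 0.086], [0.11, -0.049, 0.102], [0.19, -0.022, 0.115]]
0.06 179 [[0.096, -0.125, 0.06], [0.104, -0.051, 0.071], [0.189, -0.024, 0.08]]
0.02 1042 [[-0.157, -0.058, 0.02], [-0.123, 0.01, 0.023], [0.116, 0.067, 0.029]]
tin [[-0.0521, -0.05, 0.0515], [0.0499, 0.037, 0.1889]]
side rim x,y 1-99 [[-0.0675, -0.1126, 0.0322], [0.0676, 0.1094, 0.0399]]
top ((2.894519805908203, -8.150066375732422), (89.0256118774414, 108.721435546875), 89.45769500732422) 0.20737198795516099
0.085 32 [[0.108, -0.137, 0.087], [0.117, -0.062, 0.104], [0.19, -0.06, 0.117]]
0.06 427 [[0.096, -0.034, 0.06], [0.121, 0.06, 0.07], [0.152, 0.081, 0.076]]
0.02 1559 [[-0.155, -0.04, 0.02], [-0.121, 0.013, 0.024], [0.102, 0.068, 0.029]]
tin [[-0.0507, -0.0508, 0.0511], [-0.0437, 0.0352, 0.1887]]
t 0.1 now(tray) [-0.3578 -0.6465  0.1967] F [ 0.2  0.1 -0.5]
turn deg [ -0.1  -0.1 -72. ] then shift [ 0.4765  0.3578 -0.1033] | shift now [ 0.4876 -0.3427 -0.1028] q [ 1.18  0.32 -0.07  1.45  0.02  1.37 -0.06]
```

```bash
python3 -m handwheel '[[0.05,0,0,-0.0515,0,0,0],[0.05,0,0,-0.0515,0,0,0],[0.05,0,0,0,0,0,-10.3],[0.05,0,0,0,0,0,-10.3],[0.05,0,0,0,0,0,-10.3],[0.05,0,0,0,0,0,-10.3],[0.05,0,0,0,0,0,-10.3],[0.05,0,0,0,0,0,-10.3],[0.05,0,0,0,0,0,-10.2]]' 20
python3 -m handwheel '[[0.05,0.045,0.045,0,0,0,0],[0.05,0.045,0.045,0,0,0,0],[0.05,0.045,0.045,0,0,0,0],[0.05,0.045,0.045,0,0,0,0],[0.05,0.04,0.04,0,0,0,0],[0.05,0.04,0.04,0,0,0,0],[0.05,0.04,0.03,0,0,0,0],[0.05,0.04,0.03,0,0,0,0],[0.05,0.04,0.02,0,0,0,0],[0.05,0.03,0.01,0,0,0,0],[0.05,0,0,0,0,0,0]]'
python3 -c "
from h import *
plan([-.01,-.17,.25],45)"
```

```text
time: 1.23
position: [0.254, -0.598, 0.3]
tool_rot: [-2.114, -2.322, -0.001]
ft_force: [0.2, -0.2, 0.2]
grip_width: 0.576
grip_force: 0.0
time: 2.6
position: [0.5647, -0.1588, 0.3005]
tool_rot: [-2.114, -2.323, -0.001]
ft_force: [-0.3, -0.6, 0.2]
grip_width: 0.572
grip_force: 0.0
t 2.6 now(tray) [-0.01   -0.2363  0.3005] F [-0.3 -0.6  0.2]
turn deg [-0.1 44.9  0.4] then shift [ 0.0112 -0.      0.0826] | shift now [0.0662 0.0004 0.0506] q [ 0.71  0.2  -0.56  1.43  0.1   1.55  0.25]
```

```bash
python3 -m handwheel '[[0.05,0,0,0,0,9,0],[0.05,0,0,0,0,9,0],[0.05,0,0,0,0,9,0],[0.05,0,0,0,0,9,0],[0.05,0,0,0,0,9,0],[0.05,0,0,0,0,0,0]]'
python3 -c "
from h import *
plan([-.01,-.078,.10],45)
plan([-.01,-.078,.025],45)"
```

```text
time: 3.35
position: [0.5624, -0.1678, 0.2954]
tool_rot: [-1.679, -1.813, -0.69]
ft_force: [0.0, -0.4, -0.3]
grip_width: 0.573
grip_force: 0.0
t 3.35 now(tray) [-0.013  -0.2451  0.2954] F [-0.  -0.4 -0.3]
turn deg [-0.  -0.1 -0.6] then shift [-0.02    0.003   0.2564] | shift now [-0.0206  0.0032  0.2563] q [ 0.95  0.57 -0.53  1.2  -0.4   1.84  0.48]
t 3.35 now(tray) [-0.013  -0.2451  0.2954] F [-0.  -0.4 -0.3]
turn deg [-0.  -0.1 -0.6] then shift [-0.073   0.003   0.3094] | shift now [-0.0737  0.0038  0.3092] q [ 0.95  0.57 -0.53  1.2  -0.4   1.84  0.48]
```

```bash
python3 -m handwheel '[[0.05,-0.005,0.001,0.05,0,0,0],[0.05,-0.005,0.001,0.05,0,0,0],[0.05,-0.005,0.001,0.05,0,0,0],[0.05,-0.005,0,0.05,0,0,0],[0.05,0,0,0.036,0,0,0],[0.05,0,0,0.02,0,0,0],[0.05,0,0,0,0,0,0]]'
python3 -c "
from h import *
import cv2
plan([-.01,-.078,.025],45)
im,_=ctrl.get_image('scene');cv2.imwrite('pics/a.png',im)
"
```

```text
time: 4.22
position: [0.5516, 0.0058, 0.106]
tool_rot: [-1.668, -1.83, -0.689]
ft_force: [-0.5, 0.1, 0.5]
grip_width: 0.575
grip_force: 0.0
t 4.225 now(tray) [-0.0087 -0.0713  0.106 ] F [-0.5  0.2  0.5]
turn deg [-0.2  0.1  0.2] then shift [-0.0621 -0.0013  0.0525] | shift now [-0.0619 -0.0014  0.0527] q [ 0.86  0.54 -0.59  1.67 -0.44  1.36  0.55]
```

View pics/a.png

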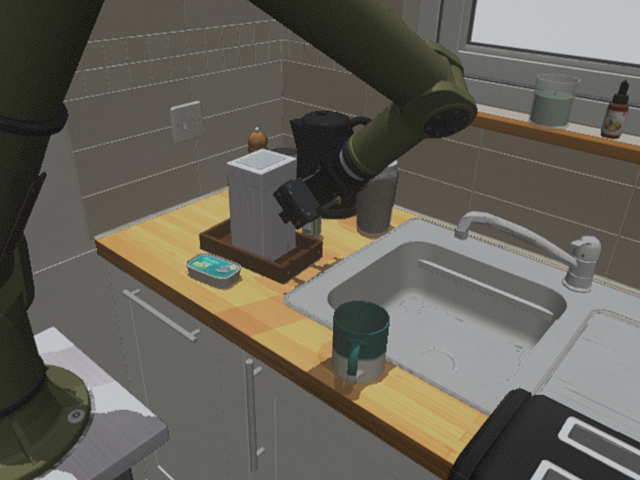

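The gripper leans at (310,195) beside the tin (265,205) and clear of it, with the jar just behind it at about (315,225). I'll shift a little further from the jar while lowering.

```bash
python3 -m handwheel '[[0.05,-0.016,-0.006,0.013,0,0,0],[0.05,-0.016,0,0.013,0,0,0],[0.05,-0.015,0,0.013,0,0,0],[0.05,-0.014,0,0.012,0,0,0],[0.05,0,0,0,0,0,0]]'
python3 -c "
from h import *
plan([-.016,-.058,.025],45)
plan([-.016,.002,.025],45)"
```

```text
time: 4.9
position: [0.5468, -0.0036, 0.0273]
tool_rot: [-1.668, -1.821, -0.694]
ft_force: [-3.9, -2.7, 10.5]
grip_width: 0.574
grip_force: 5.4
t 4.9 now(tray) [-0.0142 -0.0802  0.0273] F [-4.1 -2.3 10.5]
turn deg [-0.1 -0.3 -0. ] then shift [ 0.014  -0.0018  0.0173] | shift now [ 0.0139 -0.0017  0.0174] q [ 0.85  0.65 -0.56  1.71 -0.4   1.25  0.62]
t 4.9 now(tray) [-0.0142 -0.0802  0.0273] F [-4.1 -2.3 10.5]
turn deg [-0.1 -0.3 -0. ] then shift [ 0.0564 -0.0018  0.0597] | shift now [ 0.0562 -0.0017  0.06  ] q [ 0.85  0.65 -0.56  1.71 -0.4   1.25  0.62]
```

The fingers are resting on the end wall's edge, so I'll lift slightly and move forward.

```bash
python3 -m handwheel '[[0.05,0.006,0,-0.006,0,0,0],[0.05,0.004,-0.002,0.004,0,0,0],[0.05,0.004,0,0.004,0,0,0],[0.05,0.002,0,0.002,0,0,0],[0.05,0,0,0,0,0,0]]'
python3 -c "
from h import *
plan([-.016,.002,.028],45)"
```

```text
time: 5.52
position: [0.5436, 0.0107, 0.0347]
tool_rot: [-1.671, -1.825, -0.692]
ft_force: [0.3, 0.7, -0.2]
grip_width: 0.574
grip_force: 0.0
t 5.525 now(tray) [-0.0162 -0.0657  0.0347] F [ 0.3  0.7 -0.2]
turn deg [-0.1 -0.   0. ] then shift [0.0431 0.0002 0.0526] | shift now [0.0431 0.0003 0.0526] q [ 0.85  0.62 -0.57  1.73 -0.42  1.24  0.61]
```

```bash
python3 -m handwheel '[[0.05,0.001,0,0.006,0,0,0],[0.05,0.001,0,0.006,0,0,0],[0.05,0.0035,0,0.0035,0,0,0],[0.05,0.0035,0,0.0035,0,0,0],[0.05,0.0035,0,0.0035,0,0,0]]'
python3 -m handwheel '[[0.05,0.0035,0,0.0035,0,0,0],[0.05,0.0035,0,0.0035,0,0,0],[0.05,0.0035,0,0.0035,0,0,0],[0.05,0.0035,0,0.0035,0,0,0],[0.05,0.0035,0,0.0035,0,0,0],[0.05,0.0035,0,0.0035,0,0,0]]'
python3 -c "
from h import *
import cv2
plan([-.016,.008,.028],45)
W,im=cloud('side');q=tray(W.reshape(-1,3)).reshape(W.shape)
m=(abs(q[...,0])<.07)&(q[...,1]>-.08)&(q[...,1]<.12)&(q[...,2]>.196)&(q[...,2]<.215)
a=q[m];print(cv2.minAreaRect(a[:,:2].astype(np.float32)*1000),np.median(a[:,2]))
"
```

```text
time: 6.15
position: [0.5417, 0.0352, 0.0278]
tool_rot: [-1.671, -1.825, -0.692]
ft_force: [0.2, -1.1, 0.5]
grip_width: 0.573
grip_force: 0.0
time: 6.9
position: [0.539, 0.0647, 0.0277]
tool_rot: [-1.671, -1.825, -0.692]
ft_force: [-0.6, -4.3, -0.1]
grip_width: 0.571
grip_force: 1.8
t 6.9 now(tray) [-0.016  -0.0114  0.0277] F [-0.9 -4.3 -0.1]
turn deg [-0.  0.  0.] then shift [0.014  0.     0.0135] | shift now [0.014  0.     0.0135] q [ 0.8   0.6  -0.6   1.8  -0.45  1.16  0.58]
((3.4219512939453125, 18.246967315673828), (89.04341888427734, 108.65010070800781), 89.51580810546875) 0.20742408815218244
```

```bash
python3 -c "
from h import *
import cv2
ims=[]
for n in('scene','side'):
    W,im=cloud(n);q=tray(W.reshape(-1,3)).reshape(W.shape)
    m=(abs(q[...,0])<.07)&(q[...,1]>-.08)&(q[...,1]<.12)&(q[...,2]>.196)&(q[...,2]<.215)
    a=q[m];print(n,cv2.minAreaRect(a[:,:2].astype(np.float32)*1000),np.median(a[:,2]),np.polyfit(a[:,1],a[:,2],1))
    ims.append(im[120:320,150:400])
cv2.imwrite('pics/b.png',cv2.resize(np.hstack(ims),(800,320)))
"
```

```text
scene ((0.908843994140625, 21.98380470275879), (92.0165786743164, 108.21656036376953), 88.91929626464844) 0.20553985465131505 [0.03184581 0.20400217]
side ((3.1050186157226562, 19.3398380279541), (89.10426330566406, 110.07624816894531), 89.48477172851562) 0.20731851305657498 [-0.0003489   0.20695743]
```

View pics/b.png

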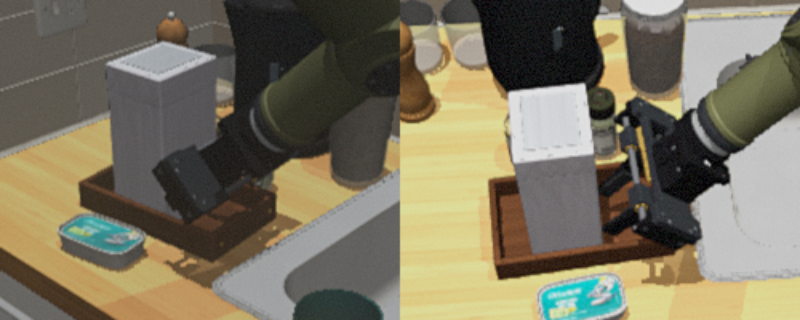

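The tin slides upright at (565,165 in the right half), with both fingertips on its side. I'll continue the push until the wall is felt.

```bash
python3 -m handwheel '[[0.05,0.0035,0,0.0035,0,0,0],[0.05,0.0035,0,0.0035,0,0,0],[0.05,0.0035,0,0.0035,0,0,0],[0.05,0.0035,0,0.0035,0,0,0],[0.05,0.0035,0,0.0035,0,0,0]]'
python3 -m handwheel '[[0.05,0.002,0,0.002,0,0,0],[0.05,0.002,0,0.002,0,0,0],[0.05,0,0,0,0,0,0]]'
cat > tin.py <<'E'
from h import *
import cv2
for n in('scene','side'):
    W,im=cloud(n);q=tray(W.reshape(-1,3)).reshape(W.shape)
    m=(abs(q[...,0])<.08)&(q[...,1]>-.08)&(q[...,1]<.14)&(q[...,2]>.19)&(q[...,2]<.215)
    a=q[m];print(n,cv2.minAreaRect(a[:,:2].astype(np.float32)*1000),np.median(a[:,2]),np.polyfit(a[:,1],a[:,2],1))
plan([-.016,.026,.028],45)
E
python3 tin.py
```

```text
time: 7.68
position: [0.5367, 0.0895, 0.0276]
tool_rot: [-1.671, -1.825, -0.692]
ft_force: [1.1, -3.0, -0.1]
grip_width: 0.578
grip_force: 1.4
time: 8.05
position: [0.5362, 0.0951, 0.0278]
tool_rot: [-1.671, -1.825, -0.692]
ft_force: [0.5, -1.6, -0.2]
grip_width: 0.573
grip_force: 0.7
scene ((0.46155548095703125, 51.859580993652344), (91.548583984375, 108.80977630615234), 89.6697998046875) 0.20513529881416748 [0.05434567 0.20037066]
side ((2.7064971923828125, 49.18817138671875), (89.37442016601562, 109.27581024169922), 89.587890625) 0.20727632825033815 [-4.45147676e-06  2.06384180e-01]
t 8.15 now(tray) [-0.0162  0.019   0.0278] F [ 0.6 -1.7 -0.9]
turn deg [-0. -0.  0.] then shift [0.0051 0.0002 0.0048] | shift now [0.0051 0.0002 0.0048] q [ 0.78  0.58 -0.62  1.83 -0.47  1.12  0.56]
```

About 8 mm remains.

```bash
python3 -m handwheel '[[0.05,0.0018,0,0.0018,0,0,0],[0.05,0.0018,0,0.0018,0,0,0],[0.05,0.0015,0,0.0015,0,0,0]]'
python3 -m handwheel '[[0.05,0.001,0,0.001,0,0,0],[0.05,0.001,0,0.001,0,0,0],[0.05,0,0,0,0,0,0]]'
python3 tin.py
```

```text
time: 8.52
position: [0.5358, 0.1019, 0.0277]
tool_rot: [-1.672, -1.825, -0.692]
ft_force: [1.5, -3.9, 0.3]
grip_width: 0.571
grip_force: 1.5
time: 8.9
position: [0.5364, 0.1034, 0.0276]
tool_rot: [-1.674, -1.826, -0.693]
ft_force: [-0.1, -5.4, 0.7]
grip_width: 0.574
grip_force: 2.8
scene ((0.570556640625, 59.18158721923828), (91.5733871459961, 107.39820098876953), 89.58848571777344) 0.20514103767386005 [0.05754096 0.19980514]
side ((3.9696998596191406, 57.056175231933594), (89.43428039550781, 110.79743957519531), 89.98405456542969) 0.20717261527553693 [-0.00052613  0.20635788]
t 9.0 now(tray) [-0.0154  0.0274  0.0276] F [ 0.8 -6.9  0.6]
turn deg [ 0.1  0.1 -0. ] then shift [-0.0007 -0.0006 -0.0013] | shift now [-0.0007 -0.0006 -0.0013] q [ 0.77  0.58 -0.63  1.84 -0.48  1.11  0.55]
```

At the wall: 7 N, and the tin is square. I'll back out, straighten up and cross over to the +y side.

```bash
python3 -m handwheel '[[0.05,-0.001,0,-0.02,0,0,0],[0.05,0,0,-0.05,0,0,0],[0.05,0,0,-0.0625,0,0,0],[0.05,0,0,-0.0625,0,0,0],[0.05,0,0,-0.0625,0,0,0],[0.05,0,0,-0.05,0,0,0],[0.05,0,0,0,0,-9,0],[0.05,0,0,0,0,-9,0],[0.05,0,0,0,0,-9,0],[0.05,0,0,0,0,-9,0],[0.05,0,0,0,0,-9,0]]'
python3 -c "
from h import *
plan([0,.16,.35],0)"
```

```text
time: 10.38
position: [0.5543, -0.1108, 0.245]
tool_rot: [2.118, 2.316, -0.004]
ft_force: [0.1, 0.7, -0.5]
grip_width: 0.577
grip_force: 0.0
t 10.375 now(tray) [-0.0161 -0.1876  0.245 ] F [ 0.2  0.7 -0.5]
turn deg [0.  0.2 0.1] then shift [ 0.3476  0.0161 -0.105 ] | shift now [ 0.3472  0.0169 -0.1063] q [ 0.67  0.16 -0.58  1.58  0.09  1.43  0.17]
```

```bash
python3 -m handwheel '[[0.05,0,0.008,-0.055,0,0,0],[0.05,0,0.008,-0.05,0,0,0],[0.05,0.05,0,0,0,0,0],[0.05,0.06,0,0,0,0,0],[0.05,0.06,0,0,0,0,0],[0.05,0.06,0,0,0,0,0],[0.05,0.06,0,0,0,0,0],[0.05,0.057,0,0,0,0,0],[0.05,0,0,0,0,0,0]]'
python3 -c "
from h import *
plan([0,.145,.165],0)"
```

```text
time: 11.5
position: [0.5358, 0.2422, 0.3491]
tool_rot: [-2.103, -2.327, -0.0]
ft_force: [-0.0, 0.2, 0.1]
grip_width: 0.577
grip_force: 0.0
t 11.5 now(tray) [-0.0038  0.1656  0.3491] F [0.  0.2 0.1]
turn deg [-0.2 -0.2  0.8] then shift [-0.0206  0.0038  0.1841] | shift now [-0.0214  0.0041  0.184 ] q [ 0.19  0.24 -0.82  1.32  0.17  1.65 -0.49]
```

```bash
python3 -m handwheel '[[0.05,0,0.004,0.055,0,0,0.8],[0.05,0,0,0.055,0,0,0],[0.05,0,0,0.055,0,0,0],[0.05,0,0,0.019,0,0,0],[0.05,-0.02,0,0,0,0,0],[0.05,-0.015,0,0,0,0,0],[0.05,-0.008,0,0,0,0,0],[0.05,-0.005,0,0,0,0,0]]'
python3 -m handwheel '[[0.05,-0.006,0,0,0,0,0],[0.05,-0.006,0,0,0,0,0],[0.05,-0.006,0,0,0,0,0],[0.05,-0.006,0,0,0,0,0],[0.05,0,0,0,0,0,0]]'
sed -i 's/(q\[...,2\]>.19)&(q\[...,2\]<.215)/(q[...,2]>.193)\&(q[...,2]<.235)/' tin.py; python3 tin.py
```

```text
time: 12.5
position: [0.5483, 0.1876, 0.1666]
tool_rot: [2.138, 2.302, 0.004]
ft_force: [-0.2, 1.4, 1.3]
grip_width: 0.582
grip_force: 0.8
time: 13.12
position: [0.5495, 0.1619, 0.1651]
tool_rot: [2.14, 2.3, -0.001]
ft_force: [-0.3, 0.6, -0.1]
grip_width: 0.573
grip_force: 0.3
scene ((1.1128501892089844, 38.37400817871094), (117.4317398071289, 109.6776123046875), 89.44358825683594) 0.20916761397275188 [0.18648442 0.20378412]
side ((2.853961944580078, 34.38312530517578), (112.4446792602539, 109.1927490234375), 89.93465423583984) 0.21017657477702462 [0.09256948 0.20775332]
t 13.225 now(tray) [0.0027 0.0853 0.1651] F [-0.1  0.8 -0.6]
turn deg [ 0.3 45.  -0.8] then shift [-0.1389 -0.0187  0.055 ] | shift now [-0.0595 -0.0178  0.1371] q [ 0.33  0.25 -0.77  1.67  0.18  1.29 -0.4 ]
```

```bash
python3 -m handwheel '[[0.05,-0.005,0,0,0,0,0],[0.05,-0.005,0,0,0,0,0],[0.05,-0.005,0,0,0,0,0],[0.05,-0.004,0,0,0,0,0],[0.05,-0.004,0,0,0,0,0],[0.05,-0.004,0,0,0,0,0]]'
python3 -m handwheel '[[0.05,-0.003,0,0,0,0,0],[0.05,-0.003,0,0,0,0,0],[0.05,-0.003,0,0,0,0,0],[0.05,-0.003,0,0,0,0,0]]'
python3 tin.py
```

```text
time: 13.98
position: [0.5514, 0.1357, 0.1654]
tool_rot: [2.138, 2.302, -0.0]
ft_force: [0.7, 0.2, 0.9]
grip_width: 0.574
grip_force: 0.2
time: 14.48
position: [0.5523, 0.1238, 0.1653]
tool_rot: [2.138, 2.302, -0.0]
ft_force: [0.7, 0.1, -0.3]
grip_width: 0.577
grip_force: 0.0
scene ((2.624530792236328, 2.8234825134277344), (115.2945785522461, 110.74307250976562), 89.0048599243164) 0.20914871244272587 [0.2484182  0.21049532]
side ((3.542266845703125, -5.270534515380859), (110.54313659667969, 115.634765625), 0.09379812330007553) 0.20721886598187067 [0.23759422 0.21273507]
t 14.575 now(tray) [0.0023 0.046  0.1653] F [ 0.1 -0.2  0.6]
turn deg [ 0.3 45.  -0.8] then shift [-0.1112 -0.0183  0.083 ] | shift now [-0.0202 -0.018   0.1373] q [ 0.39  0.23 -0.75  1.69  0.16  1.29 -0.32]
```

```bash
python3 -m handwheel '[[0.05,-0.003,0,0,0,0,0],[0.05,-0.003,0,0,0,0,0],[0.05,-0.003,0,0,0,0,0],[0.05,-0.003,0,0,0,0,0],[0.05,-0.003,0,0,0,0,0],[0.05,-0.002,0,0,0,0,0],[0.05,0,0,0,0,0,0],[0.05,0,0,0,0,0,0]]'
python3 -c "
from h import *
import cv2
plan([0,.12,.3],0)
ims=[]
for n in('scene','side'):
    W,im=cloud(n);ims.append(im[120:320,150:400])
cv2.imwrite('pics/c.png',cv2.resize(np.hstack(ims),(800,320)))
"
```

```text
time: 15.58
position: [0.5535, 0.1072, 0.1654]
tool_rot: [2.138, 2.302, -0.0]
ft_force: [-0.3, -0.6, 0.5]
grip_width: 0.572
grip_force: 0.0
t 15.575 now(tray) [0.0021 0.0297 0.1654] F [-0.4 -0.6  0.5]
turn deg [ 0.   0.  -0.8] then shift [ 0.0903 -0.0021 -0.1346] | shift now [ 0.0903 -0.0033 -0.1346] q [ 0.41  0.23 -0.74  1.69  0.16  1.28 -0.29]
```

View pics/c.png

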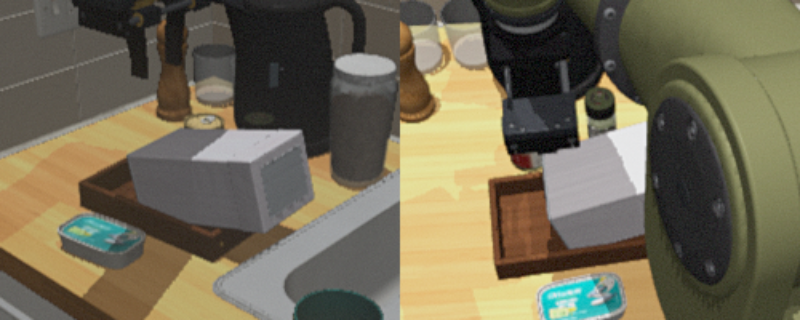

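The tin lies with its foot in the tray and its lid end over the right wall (lid face at (290,175) in the left half). I'll go round to the -y side.

```bash
python3 -m handwheel '[[0.05,0.01,0,-0.05,0,0,0],[0.05,0,0,-0.06,0,0,0],[0.05,0,0,-0.05,0,0,0],[0.05,-0.06,0,0,0,0,0],[0.05,-0.06,0,0,0,0,0],[0.05,-0.06,0,0,0,0,0],[0.05,-0.06,0,0,0,0,0],[0.05,-0.06,0,0,0,0,0],[0.05,-0.04,0,0,0,0,0],[0.05,0,0,0,0,0,0]]'
python3 -m handwheel '[[0.05,0,0,0,0,10,0],[0.05,0,0,0,0,10,0],[0.05,0,0,0,0,10,0],[0.05,0,0,0,0,0,0]]'
cat > lie.py <<'E'
from h import *
import cv2,sys
for n in('scene','side'):
    W,im=cloud(n);q=tray(W.reshape(-1,3)).reshape(W.shape)
    m=(abs(q[...,0])<.065)&(q[...,1]>-.24)&(q[...,1]<.13)&(q[...,2]>.05)&(q[...,2]<.16)
    a=q[m]
    if n=='scene': cv2.imwrite(sys.argv[1],im[120:320,150:400].repeat(2,0).repeat(2,1))
    r=cv2.minAreaRect(a[:,:2].astype(np.float32)*1000);print(n,np.round(r[0]),np.round(r[1]),round(r[2],1),np.round(np.percentile(a,[1,99],axis=0),3).tolist())
    t=a[(abs(a[:,0])<.04)]
    # top height profile along y
    print([(round(y,2),round(float(np.percentile(t[abs(t[:,1]-y)<.008,2],90)),3)) for y in np.arange(-.18,.12,.04) if (abs(t[:,1]-y)<.008).sum()>5])
E
python3 lie.py pics/d.png
python3 -c "
from h import *
plan([0,-.22,.065],30)"
```

```text
time: 16.92
position: [0.5769, -0.227, 0.3241]
tool_rot: [-2.146, -2.293, 0.003]
ft_force: [0.0, 0.1, -0.9]
grip_width: 0.576
grip_force: 0.0
time: 17.42
position: [0.5769, -0.2257, 0.3208]
tool_rot: [-1.852, -1.979, -0.493]
ft_force: [-0.3, 0.1, -0.5]
grip_width: 0.572
grip_force: 0.0
scene [  2. -66.] [217. 110.] 89.7 [[-0.052, -0.171, 0.052], [0.05, 0.036, 0.141]]
[(np.float64(-0.18), 0.066), (np.float64(-0.14), 0.141), (np.float64(-0.1), 0.131), (np.float64(-0.06), 0.12), (np.float64(-0.02), 0.109), (np.float64(0.02), 0.098)]
side [  3. -70.] [214. 109.] 89.7 [[-0.05, -0.168, 0.052], [0.053, 0.034, 0.144]]
[(np.float64(-0.18), 0.082), (np.float64(-0.14), 0.143), (np.float64(-0.1), 0.132), (np.float64(-0.06), 0.122), (np.float64(-0.02), 0.111), (np.float64(0.02), 0.1)]
t 17.525 now(tray) [-0.0019 -0.2993  0.3252] F [-0.1  0.9  0.7]
turn deg [ 0.3 -0.  -0.6] then shift [-0.0614  0.0019  0.265 ] | shift now [-0.0615  0.001   0.2649] q [ 0.9   0.52 -0.54  1.09 -0.21  1.84  0.44]
```

View pics/d.png

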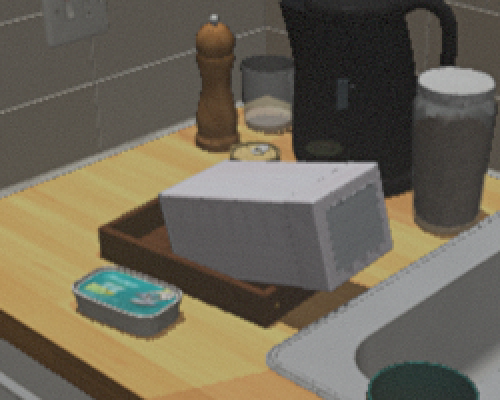

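The tin is square with the tray. Its lid end's lower edge is at (330,285) in the crop, and the foot is at (170,215). I'll approach and push it back.

```bash
python3 -m handwheel '[[0.05,-0.0125,0,0.053,0,0,-0.6],[0.05,-0.0125,0,0.053,0,0,0],[0.05,-0.0125,0,0.053,0,0,0],[0.05,-0.0125,0,0.053,0,0,0],[0.05,-0.0115,0,0.053,0,0,0],[0.05,0.01,0,0.006,0,0,0],[0.05,0.0087,0,0.005,0,0,0],[0.05,0.0043,0,0.0025,0,0,0],[0.05,0,0,0,0,0,0]]'
python3 -m handwheel '[[0.05,0.0043,0,0.0025,0,0,0],[0.05,0.0043,0,0.0025,0,0,0],[0.05,0.0043,0,0.0025,0,0,0],[0.05,0.0043,0,0.0025,0,0,0]]'
python3 -m handwheel '[[0.05,0.0043,0,0.0025,0,0,0],[0.05,0.0043,0,0.0025,0,0,0],[0.05,0.0043,0,0.0025,0,0,0],[0.05,0.0043,0,0.0025,0,0,0]]'
python3 lie.py pics/e.png
python3 -c "
from h import *
plan([0,-.11,.065],30)"
```

```text
time: 18.65
position: [0.5715, -0.1166, 0.0668]
tool_rot: [-1.84, -2.003, -0.499]
ft_force: [0.3, -0.0, -0.2]
grip_width: 0.574
grip_force: 0.0
time: 19.15
position: [0.5686, -0.0961, 0.0648]
tool_rot: [-1.838, -2.0, -0.498]
ft_force: [0.8, 0.3, -0.4]
grip_width: 0.572
grip_force: 0.0
time: 19.65
position: [0.567, -0.0776, 0.0645]
tool_rot: [-1.84, -2.001, -0.497]
ft_force: [-0.1, -3.0, -1.8]
grip_width: 0.574
grip_force: 1.1
scene [  0. -96.] [127. 288.] 0.4 [[-0.052, -0.238, 0.051], [0.048, 0.042, 0.152]]
[(np.float64(-0.18), 0.102), (np.float64(-0.1), 0.13), (np.float64(-0.06), 0.12), (np.float64(-0.02), 0.11), (np.float64(0.02), 0.099)]
side [  4. -83.] [253. 110.] 89.0 [[-0.05, -0.19, 0.052], [0.053, 0.04, 0.142]]
[(np.float64(-0.18), 0.132), (np.float64(-0.14), 0.142), (np.float64(-0.1), 0.132), (np.float64(-0.06), 0.122), (np.float64(-0.02), 0.111), (np.float64(0.02), 0.101)]
t 19.75 now(tray) [-0.0005 -0.1545  0.0648] F [ 0.6 -0.1 -1.5]
turn deg [ 0.4  0.  -0.1] then shift [0.0386 0.0005 0.0221] | shift now [0.0386 0.0003 0.0221] q [ 0.85  0.52 -0.58  1.65 -0.22  1.26  0.48]
```

```bash
python3 -m handwheel '[[0.05,-0.007,0,-0.004,0,0,0],[0.05,-0.007,0,0.012,0,0,0],[0.05,0.0043,0,0.0025,0,0,0],[0.05,0.0043,0,0.0025,0,0,0]]'
python3 -m handwheel '[[0.05,0.0043,0,0.0025,0,0,0],[0.05,0.0043,0,0.0025,0,0,0],[0.05,0.0043,0,0.0025,0,0,0],[0.05,0.0043,0,0.0025,0,0,0]]'
python3 -m handwheel '[[0.05,0.0043,0,0.0025,0,0,0],[0.05,0.0043,0,0.0025,0,0,0],[0.05,0.0043,0,0.0025,0,0,0],[0.05,0.0043,0,0.0025,0,0,0]]'
python3 lie.py pics/e.png
python3 -c "
from h import *
plan([0,-.11,.051],30)"
```

```text
time: 20.25
position: [0.5667, -0.075, 0.0503]
tool_rot: [-1.839, -2.0, -0.497]
ft_force: [0.1, -1.8, -0.8]
grip_width: 0.574
grip_force: 0.9
time: 20.75
position: [0.5653, -0.0548, 0.0509]
tool_rot: [-1.839, -2.0, -0.498]
ft_force: [0.3, -2.8, -0.8]
grip_width: 0.572
grip_force: 1.0
time: 21.25
position: [0.5636, -0.0349, 0.0508]
tool_rot: [-1.838, -2.0, -0.498]
ft_force: [-1.0, -1.4, -1.1]
grip_width: 0.572
grip_force: 1.0
scene [  4. -58.] [297. 130.] 88.4 [[-0.058, -0.203, 0.051], [0.053, 0.085, 0.158]]
[(np.float64(-0.18), 0.134), (np.float64(-0.14), 0.084), (np.float64(-0.06), 0.121), (np.float64(-0.02), 0.114), (np.float64(0.02), 0.106), (np.float64(0.06), 0.099)]
side [ -1. -59.] [127. 292.] 0.5 [[-0.049, -0.155, 0.052], [0.054, 0.083, 0.152]]
[(np.float64(-0.14), 0.124), (np.float64(-0.1), 0.131), (np.float64(-0.06), 0.124), (np.float64(-0.02), 0.116), (np.float64(0.02), 0.109), (np.float64(0.06), 0.101)]
t 21.35 now(tray) [-0.0003 -0.1119  0.051 ] F [-0.2 -1.  -0.5]
turn deg [ 0.4 -0.  -0. ] then shift [0.0017 0.0003 0.0009] | shift now [0.0017 0.0003 0.0009] q [ 0.81  0.5  -0.6   1.71 -0.24  1.19  0.44]
```

```bash
python3 -m handwheel '[[0.05,0.0035,0,0.002,0,0,0],[0.05,0.0035,0,0.002,0,0,0],[0.05,0.0035,0,0.002,0,0,0]]'
python3 -m handwheel '[[0.05,0.0026,0,0.0015,0,0,0],[0.05,0.0026,0,0.0015,0,0,0]]'
python3 lie.py pics/e.png
python3 -c "
from h import *
plan([0,-.09,.051],30)"
```

```text
time: 21.72
position: [0.5626, -0.023, 0.0508]
tool_rot: [-1.839, -2.0, -0.498]
ft_force: [0.2, -2.6, -1.8]
grip_width: 0.572
grip_force: 1.0
time: 21.98
position: [0.5621, -0.017, 0.0508]
tool_rot: [-1.839, -2.0, -0.498]
ft_force: [0.3, -2.4, -0.1]
grip_width: 0.576
grip_force: 1.0
scene [  7. -42.] [300. 129.] 87.3 [[-0.058, -0.185, 0.051], [0.053, 0.102, 0.158]]
[(np.float64(-0.18), 0.156), (np.float64(-0.14), 0.113), (np.float64(-0.1), 0.09), (np.float64(-0.06), 0.122), (np.float64(-0.02), 0.115), (np.float64(0.02), 0.108), (np.float64(0.06), 0.101), (np.float64(0.1), 0.095)]
side [ -1. -43.] [129. 291.] 0.1 [[-0.049, -0.137, 0.052], [0.055, 0.1, 0.153]]
[(np.float64(-0.14), 0.154), (np.float64(-0.1), 0.124), (np.float64(-0.06), 0.124), (np.float64(-0.02), 0.117), (np.float64(0.02), 0.11), (np.float64(0.06), 0.103), (np.float64(0.1), 0.097)]
t 22.075 now(tray) [-0.0001 -0.0944  0.0509] F [-0.3 -2.1 -2. ]
turn deg [ 0.4 -0.  -0. ] then shift [0.0038 0.0001 0.0021] | shift now [0.0038 0.0001 0.0021] q [ 0.8   0.49 -0.61  1.73 -0.24  1.17  0.43]
```

```bash
python3 -m handwheel '[[0.05,0.0022,0,0.0013,0,0,0],[0.05,0.0022,0,0.0013,0,0,0],[0.05,0.0017,0,0.001,0,0,0]]'
python3 -m handwheel '[[0.05,0.0017,0,0.001,0,0,0],[0.05,0.0017,0,0.001,0,0,0]]'
python3 lie.py pics/e.png
python3 -c "
from h import *
plan([0,-.09,.051],30)"
```

```text
time: 22.45
position: [0.5618, -0.0105, 0.0506]
tool_rot: [-1.839, -2.001, -0.498]
ft_force: [1.2, -5.2, -0.5]
grip_width: 0.575
grip_force: 2.4
time: 22.7
position: [0.5626, -0.0099, 0.0504]
tool_rot: [-1.845, -2.003, -0.497]
ft_force: [1.3, -10.9, 0.5]
grip_width: 0.573
grip_force: 5.3
scene [  6. -34.] [293. 130.] 87.6 [[-0.058, -0.177, 0.051], [0.054, 0.107, 0.159]]
[(np.float64(-0.18), 0.159), (np.float64(-0.14), 0.115), (np.float64(-0.1), 0.084), (np.float64(-0.02), 0.11), (np.float64(0.02), 0.106), (np.float64(0.06), 0.1), (np.float64(0.1), 0.095)]
side [ -2. -37.] [290. 123.] 89.5 [[-0.048, -0.132, 0.052], [0.055, 0.104, 0.155]]
[(np.float64(-0.14), 0.142), (np.float64(-0.1), 0.104), (np.float64(-0.06), 0.118), (np.float64(-0.02), 0.113), (np.float64(0.02), 0.107), (np.float64(0.06), 0.103), (np.float64(0.1), 0.098)]
t 22.8 now(tray) [ 0.001  -0.088   0.0505] F [ 0.8 -8.3 -0.2]
turn deg [ 0.6  0.3 -0.2] then shift [-0.0015 -0.001  -0.0015] | shift now [-0.0015 -0.0009 -0.0015] q [ 0.79  0.48 -0.61  1.74 -0.25  1.16  0.41]
```

Resistance rose to about 11 N and the slope eased: the lid end has begun to drop. I'll ease off and check.

```bash
python3 -m handwheel '[[0.05,-0.002,0,-0.001,0,0,0],[0.05,-0.005,0,-0.003,0,0,0],[0.05,-0.0125,0,-0.045,0,0,0],[0.05,-0.0125,0,-0.053,0,0,0],[0.05,0,0,-0.06,0,0,0],[0.05,0,0,0,0,0,0]]'
python3 lie.py pics/e.png
python3 -c "
from h import *
plan([0,-.09,.051],30)"
```

```text
time: 23.55
position: [0.5722, -0.1169, 0.1792]
tool_rot: [-1.844, -2.003, -0.504]
ft_force: [1.0, 1.3, -0.7]
grip_width: 0.571
grip_force: 0.0
scene [1. 4.] [205. 107.] 89.7 [[-0.051, -0.097, 0.051], [0.052, 0.101, 0.096]]
[(np.float64(-0.1), 0.091), (np.float64(-0.06), 0.095), (np.float64(-0.02), 0.094), (np.float64(0.02), 0.095), (np.float64(0.06), 0.095), (np.float64(0.1), 0.095)]
side [4. 0.] [200. 108.] 89.7 [[-0.048, -0.097, 0.052], [0.055, 0.098, 0.099]]
[(np.float64(-0.1), 0.098), (np.float64(-0.06), 0.098), (np.float64(-0.02), 0.098), (np.float64(0.02), 0.098), (np.float64(0.06), 0.098), (np.float64(0.1), 0.098)]
t 23.65 now(tray) [-0.0011 -0.1914  0.1753] F [-0.4  1.5 -0.9]
turn deg [ 0.4 -0.1 -0. ] then shift [0.0256 0.0011 0.1584] | shift now [2.540e-02 1.000e-04 1.584e-01] q [ 0.89  0.45 -0.58  1.5  -0.24  1.48  0.46]
```

View pics/e.png

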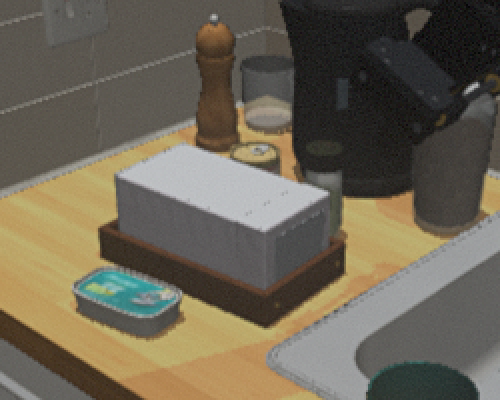

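The tin (225,215 in the crop) lies level inside the tray, with its top 0.095 m up along its whole length. The flat tin, can and jar are where they were, so I'm handing in.

```bash
python3 -c "
from bench import ctrl
print(ctrl.close_job())"
```

```text
the job is handed in; nothing more can be done
None
```

The tin lies flat on the tray floor between the four walls, with the things around it where they were; the job was handed in at about 24 s, and peak measured force on the tin was about 11 N.

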